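# Angle the spoke tray past the post into its bay

### The job

Push the long open tray of spokes into the U-shaped bay so that its whole long side ends up against the bay's back wall. The post at the left of the mouth (seen from the robot) leaves too little room to go straight in: push one end to pivot the tray, slide its left end in behind the post while the right end is still outside, then push the right end home. Only push it along the bench, never lift or tip it, leave the other loose things where they are, and finish clear of it.

Things in the scene. Friction and masses are not known exactly. Their poses are not given: they have to be found in the camera images.
- tray: loose open aluminium tray full of wheel spokes, 40 x 220 x 32 mm (x, y, z of its own axes; y is the long axis), about 0.3 to 0.6 kg; origin at the centre of its underside, which slides on the bench top. Seen from the robot it lies roughly crosswise in front of the bay, shifted to the right
- tray_left (a point): centre of the tray's left end face (local +y end), 110 mm from the tray's origin along its +y, 16 mm up
- tray_right (a point): centre of the tray's right end face (local -y end), 110 mm from the tray's origin along its -y, 16 mm up
- bay: fixed grey sheet-steel U-shaped fence on the bench, without a floor, walls 45 mm high and 6 mm thick. Origin at bench height in the middle of its open mouth, which faces the robot (-x of the bay); +x points into the bay, y along the mouth. Inner space: from x = 0 (mouth, front edges of the two end walls) to x = 65 mm (face of the back wall), and 260 mm long, from y = -130 to y = +130 mm
- post: fixed round steel post of 24 mm diameter, 65 mm high, in front of the bay's mouth near its left (+y) end; origin at its foot on its axis, axes parallel to the bay's. Its rear just touches the mouth's line (axis 12 mm in front of it); the gap from it to the bay's right end wall is 188 to 208 mm, shorter than the tray; behind it the bay's full 65 mm depth is free
- bb_cup: loose black bottom-bracket cup, 47 mm diameter, 24 mm high, beside the bay's right end wall; leave alone; origin at its underside
- brake_caliper_1: loose black brake caliper, 30 x 55 x 36 mm, to the left of the post; leave alone; origin at its underside
- mini_torch: loose black torch lying on the bench, 25 x 96 x 25 mm, behind the bay; leave alone; origin at its underside
- grease_jar: loose jar, 54 mm diameter, 70 mm high, white with a black lid, at the right edge of the work; leave alone; origin at its underside
Mind the look-alikes: they are no part of the job. Leave any turquoise look-alike of the post alone.

How it is judged:
On the way:
1. the tray's left end is inside the bay at the post while the right end is still outside (x of tray_left in the frame of bay above 0.005 m and y of tray_left in the frame of post above -0.015 m and x of tray_right in the frame of bay below 0 m), for 0.1 s.
At the end, for the whole second after the job is handed in: The tray stands flat on the bench and at rest inside the bay, between its end walls, with both ends of its long side within about 8 mm of the back wall (x of each of tray_left, tray_right in the frame of bay above 0.037 m and y of tray in the frame of bay between -0.023 and 0.023 m and height (world z) of tray below 0.006 m and angle between tray's own z axis and vertical below 0.06 rad and linear speed of tray below 0.01 m/s); the robot touches nothing.
It fails at once if the tray is lifted or tipped (height (world z) of tray above 0.012 m or angle between tray's own z axis and vertical above 0.2 rad).
It fails at once if one of the other loose things is moved more than 20 mm (distance of any of bb_cup, brake_caliper_1, mini_torch, grease_jar from where it was at the start of the episode above 0.02 m).
It also fails if it takes over 64 s, if anything falls off the work surface, if the arm or the gripper's body presses on something with over 40 N, if the wrist force passes 120 N, or if a joint passes its speed limit or range.

### The arm

A 6-joint arm with a two-finger parallel gripper is mounted at the origin on a cart in front of the work surface, level with it; the furniture and walls round the work are solid. World frame = base frame: x ahead of the robot, y to its left, z up, the work surface at z = 0. Lengths are in m, angles in rad, forces in N, time in s.
With the tool pointing down it reaches from about 0.35 to 0.85 m from the base axis. Payload 8.1 kg.
Tool frame: the origin (TCP) lies on the centre line of the jaws, within the pads' length; the fingertips stand robot.tip_extent ahead of it and the grasp point (between the pads) lies 11 mm behind it (robot.tip_extent is the distance from the TCP to the fingertips, in m); y points along the fingers, z is the direction in which the jaws open and shut, and the axes are right-handed (so a half turn about y gives the same grasp; the last joint's range is limited). The gripper opens to 93 mm and grips with 3 to 60 N. Pads are 15 mm wide; open, the fingers measure 128 mm over their backs; the gripper's body (75 mm by 188 mm) begins 65 mm behind the grasp point.
Start: joints at [1.236, 0.13, 1.488, -0, 1.523, -0.085], TCP at [0.148, 0.581, 0.227] pointing down, gripper open.
Joint ranges: [-2.96, 2.96], [-0.89, 2.26], [0.02, 2.5], [-1.34, 4.48], [0, 2.73], [-2.66, 2.66]. Speed limits (rad/s): [2.39, 2.39, 2.79, 3.14, 3.14, 3.14].

### API

Orientations are given as a rotation vector (axis times angle).
In Python, from plant import monitor, optics, robot gives the robot as it stands.
- The arm moves only by the shell command python3 -m inch 'ROWS' [OPENING] [FORCE]. ROWS is JSON, a list that holds one entry, the list of rows, each a list of 6 numbers: the shift along the tool's x, y, z in mm, then the turn, a rotation vector about the tool's x, y, z in rad. A call has 1 to 8 rows; each row shifts and turns the commanded pose from where the row before left it, along the tool's axes as they then stand; what a row does not reach is not made up. A row lasts 1/8 s, in which the tool goes at most 62.5 mm and 10.7 degrees, less where a joint would pass 70% of its speed; a pose out of reach is approached as far as the arm can. A call is refused whole if a number of a shift passes 62.5 or a number of a turn 0.188, either way. A call with a gripper value outside its range is refused whole. OPENING is the finger opening in mm, from 0 to 93, set as the call begins (- or left out, the last holds). The fingers move at their own pace and stop on an object; FORCE is the grip in N (left out, the last holds). Time passes only in rows, so rows that do not move let the fingers close. It gives the time, the measured TCP pose, the force and the opening at its end, in the units of the state.
- monitor.read_state(): the state, without advancing time (a new reading comes with each control period).
- optics.read_camera(name): name is "side" or "top" or "wrist"; returns a dict with "image" (384x512x3 uint8, blue, green, red), "fx", "fy", "cx", "cy" (pixels), "k1" (the pictures are not rectified: a ray, as slopes to the right and down, at radius r is drawn at 1 + k1 r^2 times it, then the intrinsics apply), "rvec" (rotation vector, rad) and "tvec" (3), from world to camera coordinates, as OpenCV has them. Camera axes: x right, y down, z forward; pixel columns grow to the right and rows downward; lengths in m; the calibration is good to about 2 mm. A picture is of the moment at which its call begins. There is no depth.
- robot.close_job(): hands the job in, once; it reports no verdict.
The state is a dict: "t": time; "q": joint angles; "dq": joint speeds; "joint_torque": joint torques, N m; "tool_pos": TCP position; "orientation": TCP orientation; "force": force on the tool from outside, world axes, zero at the start; "wrist_torque": the same for the moment, N m; "opening": finger opening in m.
Only numpy, scipy, OpenCV 4.12 (cv2) and the standard library are available. Lean on these libraries where they do the work, as an engineer would, in place of code of your own. Each camera call takes 0.05 s, during which the arm holds its last target.

## Working session

There is one attempt and no reset: what is moved stays moved. The work goes in short steps, Python scripts to look and compute and a shell command to move; the robot and the scene stay as the last step left them, time stands still between calls to the robot, and variables do not carry over. Pictures are saved under pics/ and viewed, and the job is handed in when it is done.

```bash
ls; mkdir -p pics
python3 - <<'E'
from plant import monitor, optics, robot
import cv2
s=monitor.read_state(); print({k:s[k] for k in('t','tool_pos','orientation','opening','force')}, robot.tip_extent)
for n in('top','side','wrist'):
    c=optics.read_camera(n); cv2.imwrite(f'pics/{n}0.png',c['image']); print(n,{k:v for k,v in c.items() if k!='image'})
E
```

```text
pics
{'t': 0.0, 'tool_pos': array([0.14812382, 0.580862  , 0.2256058 ]), 'orientation': array([-1.56365537,  0.19647326, -0.19586935]), 'opening': 0.09310943870523924, 'force': array([ 0.11460322,  0.76596999, -0.46840172])} 0.008
top {'fx': 452.21551075734584, 'fy': 452.21551075734584, 'cx': 250.54675359162042, 'cy': 191.784098610043, 'k1': -0.16625654973791307, 'rvec': array([ 2.16524333, -2.14089321,  0.09193886]), 'tvec': array([-0.06327139,  0.5971465 ,  1.10150477])}
side {'fx': 351.6333136626609, 'fy': 351.6333136626609, 'cx': 258.85017362631845, 'cy': 190.33760869432837, 'k1': -0.059830521001526936, 'rvec': array([ 2.25649862, -0.35100752,  0.16017256]), 'tvec': array([-0.61018822,  0.12985968,  0.92073551])}
wrist {'fx': 315.81275197691247, 'fy': 315.81275197691247, 'cx': 250.76107439163067, 'cy': 186.6967873490552, 'k1': -0.016961040699675703, 'rvec': array([-2.29793169, -1.78596477, -0.24887326]), 'tvec': array([-0.59926229, -0.03223327,  0.39126836])}
```

View pics/top0.png

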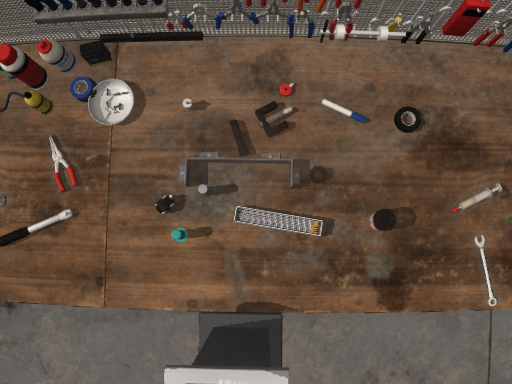

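View pics/side0.png

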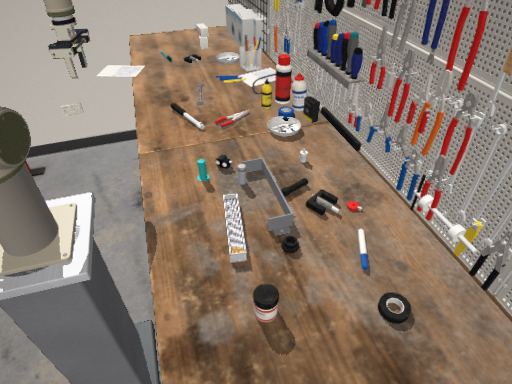

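The top view shows the tray at (279,221), the bay at (240,170), the grey post at (203,189) and the turquoise look-alike at (180,235). The caliper is at (165,204), the cup at (318,175), the torch at (238,137) and the jar at (383,219).

The tray is the only spoke-filled box. The only post candidates are grey (203,189) and turquoise (180,235), and grey at the mouth matches the description. I'll check both in a close crop.

```bash
cat > h.py <<'E'
import numpy as np, cv2
from plant import monitor, optics, robot
def und(c,px):
    px=np.atleast_2d(np.float64(px)); d=(px-[c['cx'],c['cy']])/[c['fx'],c['fy']]
    u=d.copy()
    for _ in range(30): u=d/(1+c['k1']*(u**2).sum(1,keepdims=True))
    return u
def plane(c,px,z):
    R,_=cv2.Rodrigues(c['rvec']); o=-R.T@c['tvec']
    r=np.c_[und(c,px),np.ones(len(np.atleast_2d(px)))]@R
    return o+r*((z-o[2])/r[:,2:3])
def proj(c,P):
    R,_=cv2.Rodrigues(c['rvec']); p=np.atleast_2d(P)@R.T+c['tvec']; u=p[:,:2]/p[:,2:]
    u=u*(1+c['k1']*(u**2).sum(1,keepdims=True)); return u*[c['fx'],c['fy']]+[c['cx'],c['cy']]
def crop(c,x0,y0,x1,y1,s,name):
    cv2.imwrite(name,cv2.resize(c['image'][y0:y1,x0:x1],None,fx=s,fy=s,interpolation=cv2.INTER_CUBIC))
E
python3 - <<'E'
from h import *
c=optics.read_camera('top'); crop(c,150,120,350,270,4,'pics/topc.png')
c=optics.read_camera('side'); crop(c,180,130,330,290,3.7,'pics/sidec.png')
E
```

```text
(no output)
```

View pics/topc.png

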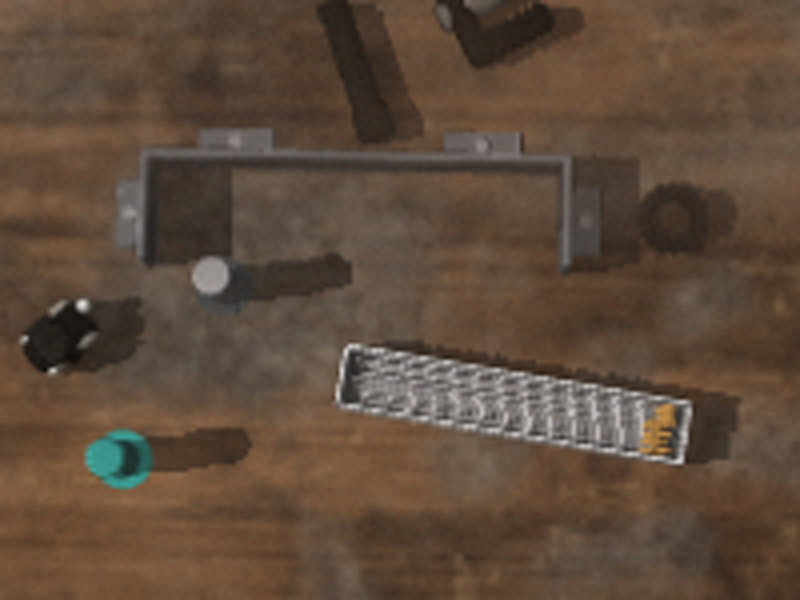

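View pics/sidec.png

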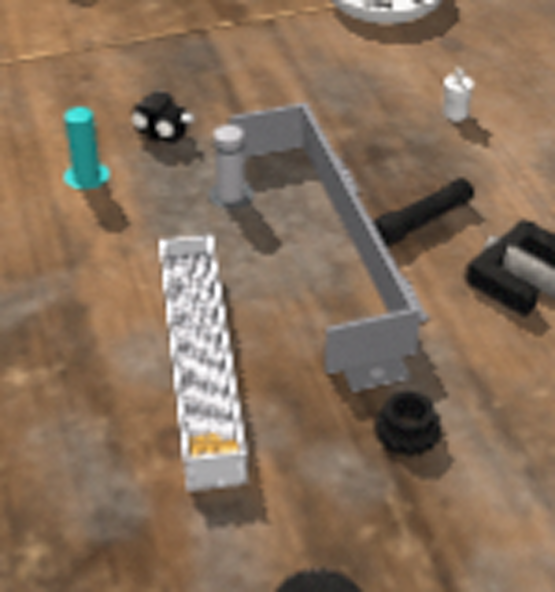

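```bash
cat >> h.py <<'E'
def cp(p,x0=150,y0=120,s=4): return (np.float64(p)+.5)/s-.5+[x0,y0]
E
python3 - <<'E'
from h import *
np.set_printoptions(precision=4,suppress=True)
c=optics.read_camera('top')
t=plane(c,cp([(347,345),(338,407),(690,402),(684,463)]),.032);print(t)
print(t.mean(0),np.linalg.norm(t[0]-t[2]),np.linalg.norm(t[0]-t[1]))
b=plane(c,cp([(142,150),(571,157),(151,266),(565,270),(154,162),(560,168)]),.045);print('bay',b)
print('post',plane(c,cp([(212,277)]),.065))
o=plane(c,cp([(675,215)]),.024);print('cup',o)
print('cal,turq,torch', plane(c,cp([(60,338)]),.036),plane(c,cp([(105,460)]),.06),plane(c,cp([(355,70)]),.02))
print('jar',plane(c,[(383,219)],.07))
E
```

```text
[[ 0.562  -0.0215  0.032 ]
 [ 0.5232 -0.0165  0.032 ]
 [ 0.5286 -0.2359  0.032 ]
 [ 0.4906 -0.2321  0.032 ]]
[ 0.5261 -0.1265  0.032 ] 0.2169633389780323 0.0391550575179185
bay [[ 0.6826  0.1092  0.045 ]
 [ 0.6802 -0.1603  0.045 ]
 [ 0.6091  0.1012  0.045 ]
 [ 0.609  -0.1567  0.045 ]
 [ 0.675   0.1013  0.045 ]
 [ 0.6731 -0.1535  0.045 ]]
post [[0.6002 0.06   0.065 ]]
cup [[ 0.6474 -0.2279  0.024 ]]
cal,turq,torch [[0.564  0.1594 0.036 ]] [[0.4876 0.124  0.06  ]] [[ 0.7405 -0.023   0.02  ]]
jar [[ 0.5304 -0.3798  0.07  ]]
```

Run:
```python
from h import *
np.set_printoptions(precision=4,suppress=True)
s=monitor.read_state();R=cv2.Rodrigues(s['orientation'])[0];print(R,s['q'],s['tool_pos'])
# target: contact point on robot-side face 30mm left of tray centre
th=0.152;u=np.array([np.sin(th),np.cos(th)]);n=np.array([u[1],-u[0]]);C=np.array([.526,-.1265])
print('start B', C+.03*u-.020*n-.0175*n-.015*n)
```

```text
[[ 0.969  -0.0002  0.2472]
 [-0.2472 -0.0006  0.969 ]
 [-0.0001 -1.     -0.0007]] [ 1.2356  0.1307  1.4886  0.      1.523  -0.0854] [0.1482 0.5812 0.2263]
start B [ 0.4786 -0.0889]
```

View pics/wrist0.png

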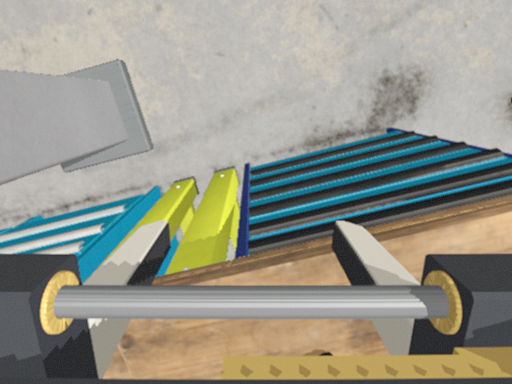

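Grey post confirmed: it stands at the mouth, 12 mm in front of the line. The estimates agree with the given sizes: tray 217x39, bay 270 long, and a post gap of about 205.

The tool's x axis is tangential here, so I'll swing round the base with the gripper closed.

```bash
python3 -m inch '[[[60,0,0,0,0.1,0],[60,0,0,0,0.1,0],[60,0,0,0,0.1,0],[60,0,0,0,0.1,0],[60,0,0,0,0.1,0],[60,0,0,0,0.1,0],[60,0,0,0,0.1,0],[60,0,0,0,0.1,0]]]' 0 20; python3 -m inch '[[[60,0,0,0,0.1,0],[60,0,0,0,0.1,0],[60,0,0,0,0.1,0],[60,0,0,0,0.1,0],[60,0,0,0,0.1,0],[60,0,0,0,0.1,0],[60,0,0,0,0.1,0],[0,0,0,0,0,0]]]'
cat >> h.py <<'E'
def st():
    s=monitor.read_state();R=cv2.Rodrigues(s['orientation'])[0]
    print('t %.2f'%s['t'],'pos',s['tool_pos'].round(4),'psi %.3f'%np.arctan2(R[1,0],R[0,0]),'tilt',R[2].round(3),'F',s['force'].round(1),'op %.3f'%s['opening']);return s,R
def goto(p):
    s=monitor.read_state();R=cv2.Rodrigues(s['orientation'])[0]
    print('tool shift mm',((np.array(p)-s['tool_pos'])@R*1000).round(1))
E
python3 -c "
from h import *
st();goto([.479,-.089,.018])"
```

```text
t: 1.3
tool_pos: [0.5354, 0.3159, 0.2265]
orientation: [-1.411, 0.82, -0.82]
force: [0.0, -0.2, 0.7]
opening: 0.0176
t: 2.3
tool_pos: [0.6238, -0.0887, 0.2264]
orientation: [-1.117, 1.344, -1.345]
force: [-0.3, 1.0, -0.3]
opening: 0.0007
t 2.30 pos [ 0.6238 -0.0887  0.2264] psi -1.756 tilt [ 0.001 -1.    -0.   ] F [-0.3  1.  -0.3] op 0.001
tool shift mm [  26.8  208.5 -142.2]
```

```bash
python3 -m inch '[[[9,30,-50,0,0,0],[9,40,-50,0,0,0],[9,30,-42,0,0,0],[0,50,0,0,0,0],[0,0,0,0,0,0]]]'
python3 - <<'E'
from h import *
st();goto([.479,-.089,.018])
c=optics.read_camera('top'); crop(c,150,120,350,270,4,'pics/t1.png')
c=optics.read_camera('wrist'); cv2.imwrite('pics/w1.png',c['image'])
E
```

```text
t: 2.92
tool_pos: [0.4781, -0.0837, 0.0746]
orientation: [-1.124, 1.345, -1.334]
force: [-0.4, -0.1, 0.1]
opening: 0.0007
t 2.92 pos [ 0.4781 -0.0837  0.0746] psi -1.749 tilt [-0.001 -1.    -0.007] F [-0.4 -0.1  0.1] op 0.001
tool shift mm [ 5.1 56.6  2.2]
```

View pics/t1.png

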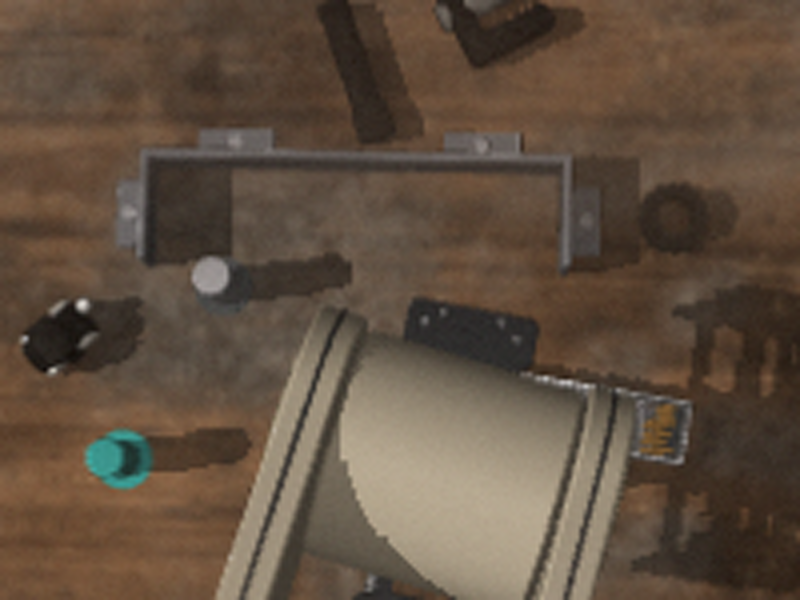

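View pics/w1.png

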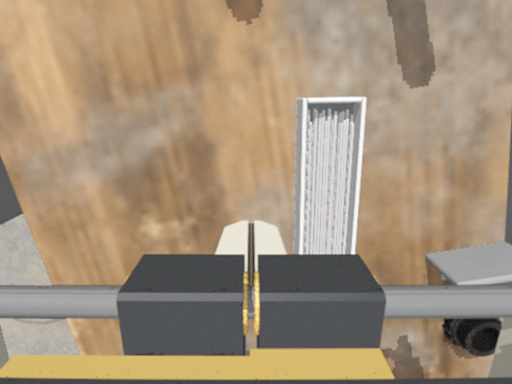

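```bash
python3 -m inch '[[[5,28,0,0,0,0],[0,28,0,0,0,0],[0,0,0,0,0,0],[0,0,6,0,0,0],[0,0,6,0,0,0],[0,0,6,0,0,0],[0,0,6,0,0,0],[0,0,6,0,0,0]]]'
python3 - <<'E'
from h import *
st()
c=optics.read_camera('side'); crop(c,160,110,340,290,3.2,'pics/s2.png')
c=optics.read_camera('wrist'); cv2.imwrite('pics/w2.png',c['image'])
E
```

```text
t: 4.03
tool_pos: [0.5102, -0.0956, 0.0219]
orientation: [-1.12, 1.341, -1.339]
force: [-4.5, 1.9, 3.5]
opening: 0.0003
t 4.03 pos [ 0.5102 -0.0956  0.0219] psi -1.750 tilt [-0.    -1.    -0.001] F [-4.5  1.9  3.5] op 0.000
```

View pics/s2.png

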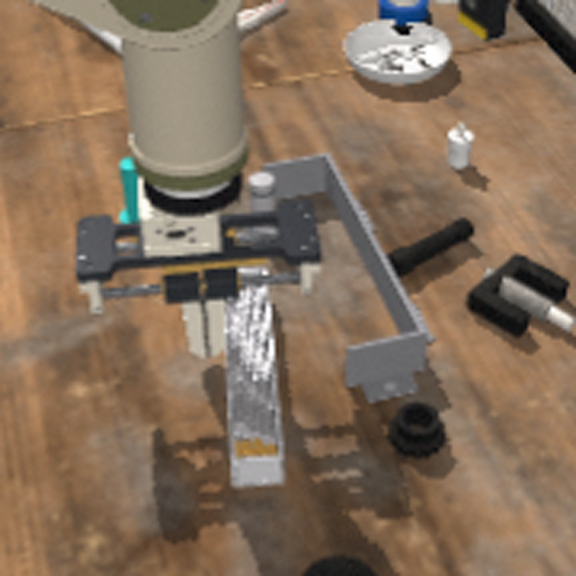

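View pics/w2.png

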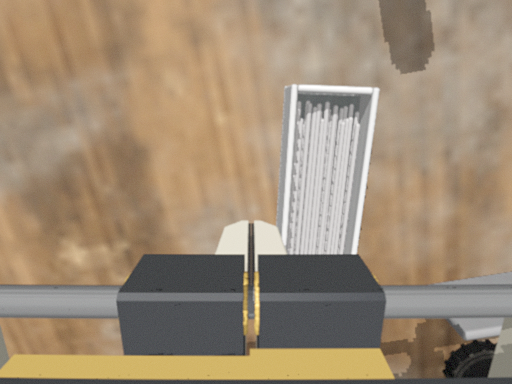

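Both views show the fingers on the robot-side face, with the tray turning. In the wrist view its left end's top corners are at (290,87) and (377,89). I'll measure the tray pose from those.

```bash
cat >> h.py <<'E'
def tray(c,a,b,q=None):
    # a,b: robot-side and far-side left-end top corners
    P=plane(c,[a,b],.032)[:,:2]; d=P[1]-P[0]; L=P.mean(0)
    th=np.arctan2(-d[1],d[0]); 
    if q is not None:
        Q=plane(c,[q],.032)[0,:2]; e=P[0]-Q; th2=np.arctan2(e[0],e[1]); print('theta by edge %.3f'%th2); th=th2
    u=np.array([np.sin(th),np.cos(th)]); print('width %.4f'%np.linalg.norm(d),'left',L.round(4),'theta %.3f'%th,'centre',(L-.11*u).round(4),'right',(L-.22*u).round(4))
E
python3 - <<'E'
from h import *
c=optics.read_camera('wrist')
tray(c,(290,87),(377,89),(276,225))
E
```

```text
theta by edge 0.251
width 0.0393 left [ 0.5617 -0.0234] theta 0.251 centre [ 0.5343 -0.13  ] right [ 0.507  -0.2365]
```

```bash
python3 -m inch '[[[0,0,6,0,0,0],[0,0,5,0,0,0],[0,0,-10,0,0,0],[25,0,-10,0,0.1,0],[10,0,0,0,0,0],[0,0,0,0,0,0]]]'
python3 - <<'E'
from h import *
st()
c=optics.read_camera('wrist'); cv2.imwrite('pics/w3.png',c['image'])
E
```

```text
t: 4.92
tool_pos: [0.4944, -0.1288, 0.0223]
orientation: [-1.064, 1.41, -1.412]
force: [-0.0, 0.2, 0.3]
opening: 0.0004
t 4.92 pos [ 0.4944 -0.1288  0.0223] psi -1.849 tilt [-0.    -1.     0.001] F [-0.   0.2  0.3] op 0.000
```

View pics/w3.png

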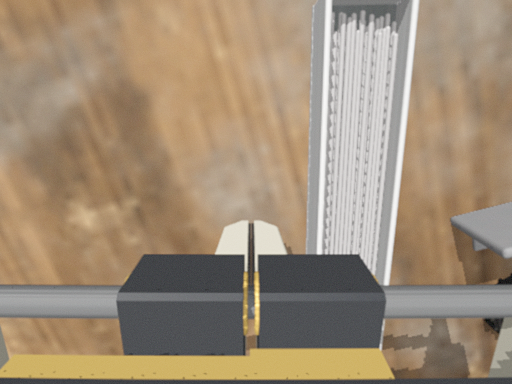

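Run:
```python
from h import *
c=optics.read_camera('wrist')
tray(c,(316,1),(418,1),(307,215))
```

```text
theta by edge 0.270
width 0.0433 left [ 0.5733 -0.0307] theta 0.270 centre [ 0.544  -0.1367] right [ 0.5146 -0.2427]
```

```bash
python3 -m inch '[[[-14,0,5,0,0,0],[0,0,6,0,0,0],[0,0,6,0,0,0],[0,0,6,0,0,0],[0,0,6,0,0,0],[0,0,6,0,0,0],[0,0,6,0,0,0],[0,0,0,0,0,0]]]'
python3 - <<'E'
from h import *
st()
c=optics.read_camera('wrist'); cv2.imwrite('pics/w4.png',c['image'])
c=optics.read_camera('side'); crop(c,160,110,340,290,3.2,'pics/s4.png')
E
```

```text
t: 6.02
tool_pos: [0.5381, -0.1264, 0.0219]
orientation: [-1.063, 1.411, -1.412]
force: [1.3, -0.0, 0.4]
opening: 0.0006
t 6.03 pos [ 0.5381 -0.1264  0.0219] psi -1.850 tilt [ 0.    -1.     0.001] F [ 1.3 -0.   0.4] op 0.001
```

View pics/w4.png

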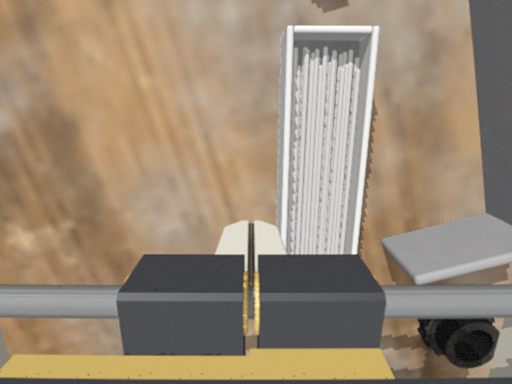

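View pics/s4.png

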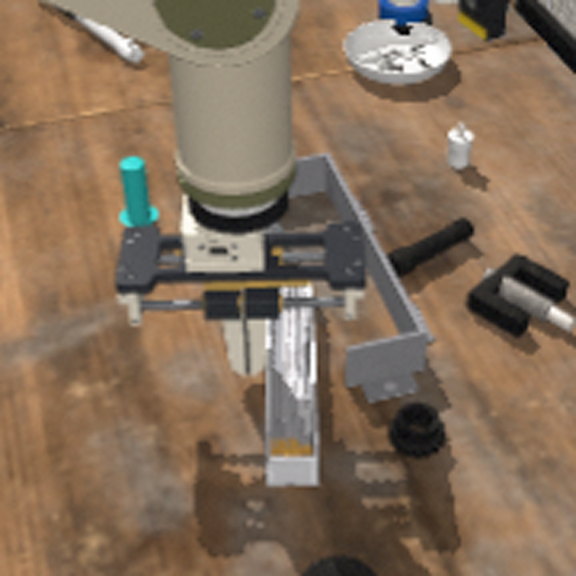

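Run:
```python
from h import *
c=optics.read_camera('wrist')
tray(c,(285,28),(378,29),(277,210))
np.set_printoptions(precision=1,suppress=True)
print(proj(c,[[.609,-.159,.045],[.609,-.159,0],[.675,-.159,.045],[.675,.1,.045],[.6,.06,.065],[.6,.06,0],[.647,-.228,.024]]))
R=cv2.Rodrigues(c['rvec'])[0];print((-R.T@c['tvec']).round(3),R.round(2))
```

```text
theta by edge 0.298
width 0.0401 left [ 0.6    -0.0352] theta 0.298 centre [ 0.5677 -0.1403] right [ 0.5354 -0.2455]
[[ 408.1  283.3]
 [ 373.9  242.7]
 [ 543.3  249.1]
 [ 487.6 -524.9]
 [ 283.4 -371. ]
 [ 269.4 -174.6]
 [ 468.7  343.2]]
[ 0.6 -0.1  0.2] [[ 1.  -0.3  0. ]
 [-0.3 -0.9  0.3]
 [-0.1 -0.3 -1. ]]
```

```bash
python3 -m inch '[[[0,0,4,0,0,0],[0,0,4,0,0,0],[0,0,4,0,0,0],[0,0,0,0,0,0],[0,0,-15,0,0,0],[0,0,-10,0,0,0],[30,0,0,0,0.02,0],[30,0,0,0,0,0]]]';python3 -m inch '[[[35,0,0,0,0,0],[35,0,0,0,0,0],[17,0,0,0,0,0],[0,0,0,0,0,0]]]'
python3 - <<'E'
from h import *
st()
c=optics.read_camera('wrist'); cv2.imwrite('pics/w5.png',c['image'])
c=optics.read_camera('top'); crop(c,150,120,350,270,4,'pics/t5.png')
E
```

```text
t: 7.18
tool_pos: [0.508, -0.1806, 0.0223]
orientation: [-1.052, 1.424, -1.426]
force: [0.7, -0.3, 0.1]
opening: 0.0007
t: 7.68
tool_pos: [0.4821, -0.2638, 0.0221]
orientation: [-1.051, 1.427, -1.427]
force: [-0.2, -0.4, 0.3]
opening: 0.0004
t 7.67 pos [ 0.4821 -0.2638  0.0221] psi -1.872 tilt [-0. -1.  0.] F [-0.2 -0.4  0.3] op 0.000
```

View pics/w5.png

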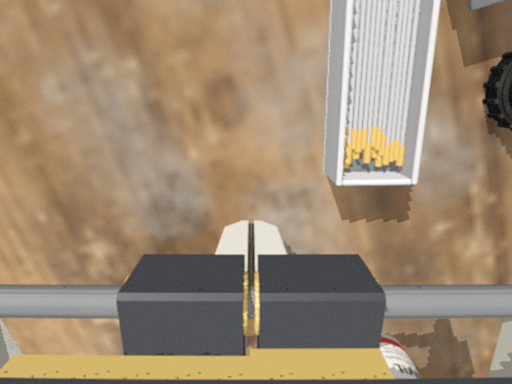

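View pics/t5.png

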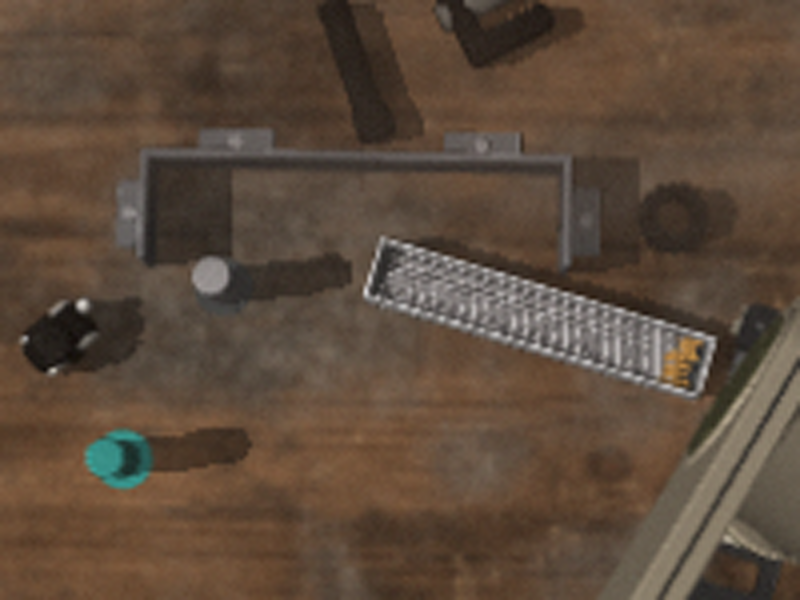

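```bash
cat >> h.py <<'E'
def trayT(c,pts):
    t=plane(c,cp(pts),.032)[:,:2]; L=t[:2].mean(0);Rr=t[2:].mean(0);C=t.mean(0);e=L-Rr
    th=np.arctan2(e[0],e[1]);n=np.array([np.cos(th),-np.sin(th)])
    print('L',L.round(4),'R',Rr.round(4),'C',C.round(4),'th %.3f'%th,'len %.3f'%np.linalg.norm(e),'post off %.4f'%((C-[.6,.06])@n)); return L,Rr,th
E
python3 - <<'E'
from h import *
c=optics.read_camera('top')
L,Rr,th=trayT(c,[(381,237),(366,298),(716,338),(696,396)])
u=np.array([np.sin(th),np.cos(th)]);n=np.array([u[1],-u[0]])
goto([*(Rr-u*.0175),.022]); print(-np.pi/2-th)
E
```

```text
L [ 0.611  -0.0374] R [ 0.5505 -0.246 ] C [ 0.5808 -0.1417] th 0.282 len 0.217 post off 0.0377
tool shift mm [-18.   -0.1  60.5]
-1.8531610519009092
```

```bash
python3 -m inch '[[[0,0,30,0,-0.02,0],[0,0,30,0,0,0],[0,0,0,0,0,0],[-15,0,0,0,0,0],[-8,0,0,0,0,0],[-6,0,0,0,0,0],[-6,0,0,0,0,0],[-8,0,0,0,0,0]]]';python3 -m inch '[[[-8,0,0,0,0,0],[-8,0,0,0,0,0],[-8,0,0,0,0,0],[-8,0,0,0,0,0],[-8,0,0,0,0,0],[0,0,0,0,0,0]]]'
python3 - <<'E'
from h import *
st()
c=optics.read_camera('wrist'); cv2.imwrite('pics/w6.png',c['image'])
c=optics.read_camera('top'); crop(c,150,120,350,270,4,'pics/t6.png')
E
```

```text
t: 8.82
tool_pos: [0.5514, -0.2388, 0.022]
orientation: [-1.064, 1.412, -1.412]
force: [-0.8, -2.3, -2.1]
opening: 0.0004
t: 9.57
tool_pos: [0.563, -0.1996, 0.0221]
orientation: [-1.064, 1.411, -1.411]
force: [0.4, -0.7, -0.2]
opening: 0.0
t 9.57 pos [ 0.563  -0.1996  0.0221] psi -1.849 tilt [-0.001 -1.     0.   ] F [ 0.4 -0.7 -0.2] op 0.000
```

View pics/w6.png

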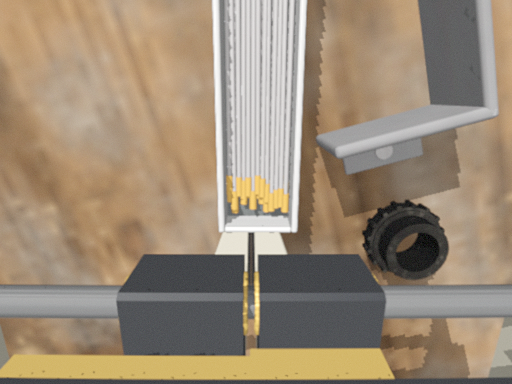

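View pics/t6.png

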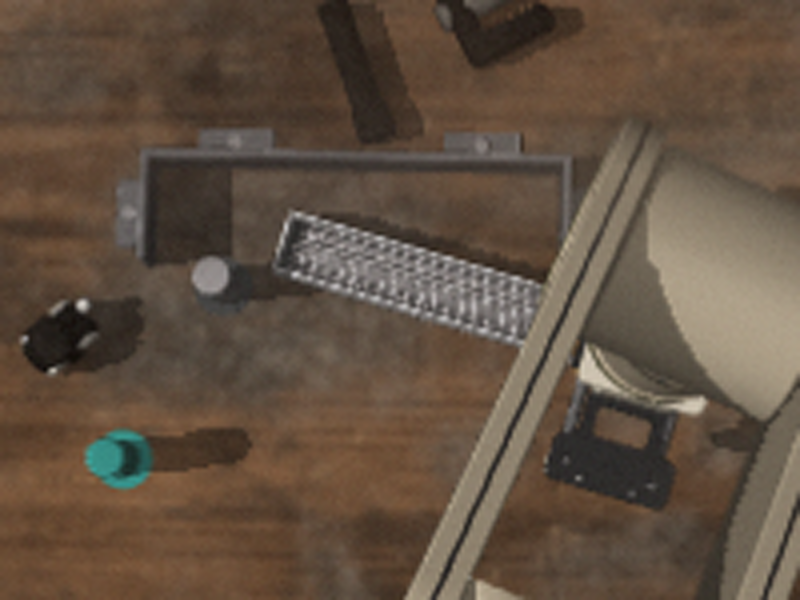

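Run:
```python
from h import *
c=optics.read_camera('top')
P=plane(c,cp([(290,211),(276,272),(520,345),(540,284)]),.032)[:,:2];print(P.round(4))
e=P[1]-P[2];th=np.arctan2(*e);print(th,np.arctan2(*(P[0]-P[3])));n=np.array([np.cos(th),-np.sin(th)])
print('edge off post',(P[1]-[.6,.06])@n)
```

```text
[[ 0.6464  0.0159]
 [ 0.6076  0.024 ]
 [ 0.5632 -0.1296]
 [ 0.6016 -0.1419]]
0.2814726069466718 0.27676562110763203
edge off post 0.017280051897177406
```

```bash
python3 -m inch '[[[-8,0,0,0,0,0],[-8,0,0,0,0,0],[-8,0,0,0,0,0],[-8,0,0,0,0,0],[-8,0,0,0,0,0],[-8,0,0,0,0,0],[-8,0,0,0,0,0],[0,0,0,0,0,0]]]'
python3 - <<'E'
from h import *
st()
c=optics.read_camera('wrist'); cv2.imwrite('pics/w7.png',c['image'])
c=optics.read_camera('top'); crop(c,150,120,350,270,4,'pics/t7.png')
E
```

```text
t: 10.72
tool_pos: [0.5781, -0.1454, 0.0217]
orientation: [-1.064, 1.412, -1.41]
force: [0.3, -0.3, -0.4]
opening: 0.0006
t 10.72 pos [ 0.5781 -0.1454  0.0217] psi -1.849 tilt [-0.001 -1.    -0.   ] F [ 0.3 -0.3 -0.4] op 0.001
```

View pics/w7.png

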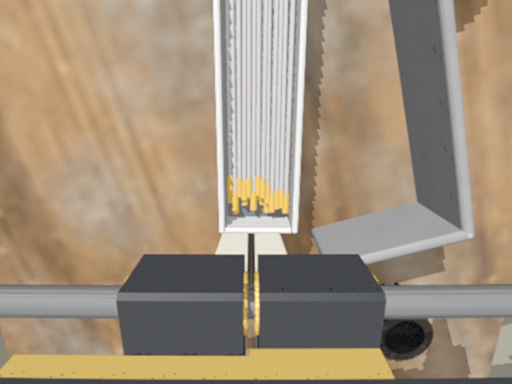

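View pics/t7.png

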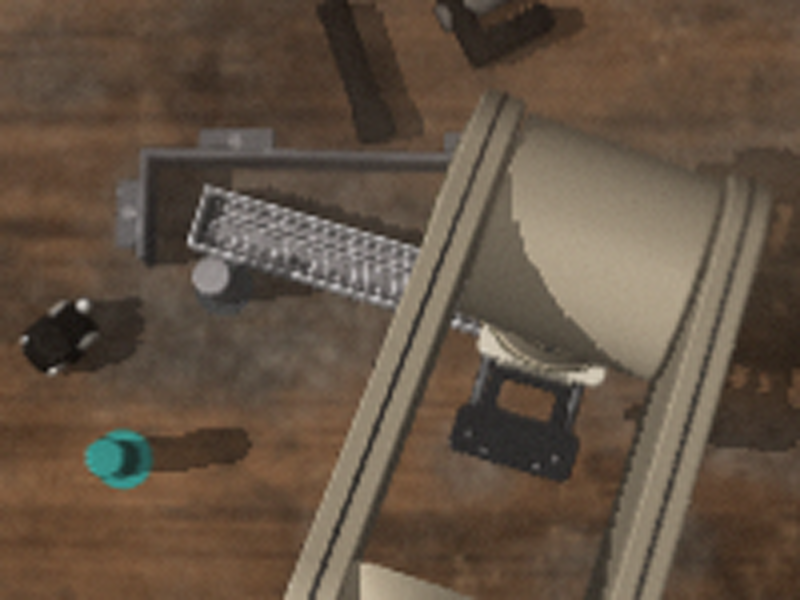

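Condition 1 now holds: tray_left is at about (0.64,0.073), behind the post, and tray_right at about (0.58,-0.138) is still outside. I'll nudge 8 mm deeper for clearance at the right wall, then move round to the robot-side face near the right end.

```bash
python3 -m inch '[[[-4,0,0,0,0,0],[-4,0,0,0,0,0],[0,0,0,0,0,0],[12,0,0,0,0,0],[0,0,-30,0,0,0],[0,0,-30,0,0,0],[0,0,0,0,0,0]]]'
python3 - <<'E'
from h import *
st()
c=optics.read_camera('wrist'); cv2.imwrite('pics/w8.png',c['image'])
c=optics.read_camera('top'); crop(c,150,120,350,270,4,'pics/t8.png')
E
```

```text
t: 11.7
tool_pos: [0.5172, -0.134, 0.0214]
orientation: [-1.065, 1.414, -1.411]
force: [0.7, -0.2, -0.7]
opening: 0.0002
t 11.70 pos [ 0.5172 -0.134   0.0214] psi -1.850 tilt [-0.    -1.    -0.002] F [ 0.7 -0.2 -0.7] op 0.000
```

View pics/w8.png

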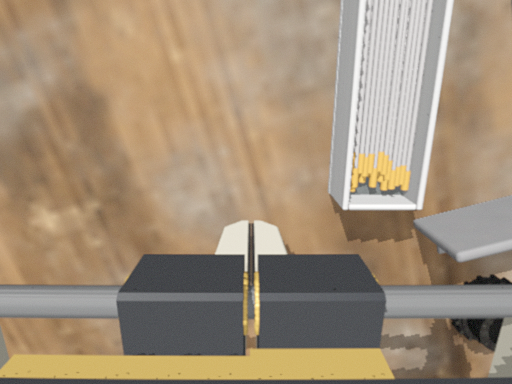

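View pics/t8.png

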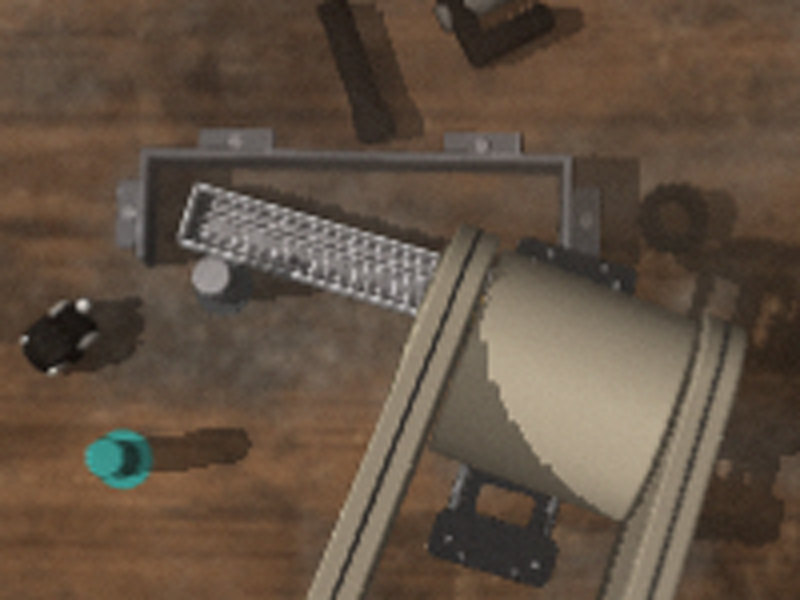

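Run:
```python
from h import *
c=optics.read_camera('top')
P=plane(c,cp([(200,183),(180,244),(418,316),(440,252)]),.032)[:,:2];print('top far-left, near-left, near, far',P.round(4),np.arctan2(*(P[1]-P[2])))
c=optics.read_camera('wrist')
Q=plane(c,[(344,209),(421,209)],.032)[:,:2];print('right end near,far (inner rim?)',Q.round(4))
R=Q.mean(0);L=P[:2].mean(0);e=L-R;print('len',np.linalg.norm(e),'th',np.arctan2(*e),'L',L,'R',R)
th=np.arctan2(*e);u=np.array([np.sin(th),np.cos(th)]);n=np.array([u[1],-u[0]]);C=(L+R)/2
goto([*(C-.088*u-.0375*n),.022])
```

```text
top far-left, near-left, near, far [[ 0.664   0.0736]
 [ 0.6248  0.0853]
 [ 0.5807 -0.0657]
 [ 0.6212 -0.079 ]] 0.284268396440642
right end near,far (inner rim?) [[ 0.5712 -0.1263]
 [ 0.6087 -0.1372]]
len 0.21807040413508694 th 0.2521650598348276 L [0.64439151 0.07943114] R [ 0.5899827  -0.13174268]
tool shift mm [-42.    0.7  28. ]
```

```bash
python3 -m inch '[[[0,0,0,0,-0.18,0],[-15,0,0,0,-0.1,0],[-14,0,15,0,0,0],[0,0,15,0,0,0],[0,0,6,0,0,0],[0,0,7,0,0,0],[0,0,7,0,0,0],[0,0,7,0,0,0]]]';python3 -m inch '[[[0,0,7,0,0,0],[0,0,7,0,0,0],[0,0,0,0,0,0]]]';  python3 - <<'E'
from h import *
st()
c=optics.read_camera('wrist'); cv2.imwrite('pics/w9.png',c['image'])
c=optics.read_camera('top'); crop(c,150,120,350,270,4,'pics/t9.png')
E
```

```text
t: 12.9
tool_pos: [0.5779, -0.1051, 0.0218]
orientation: [-1.21, 1.209, -1.209]
force: [-1.7, -0.8, -0.8]
opening: 0.0006
t: 13.28
tool_pos: [0.5925, -0.1049, 0.0222]
orientation: [-1.209, 1.208, -1.209]
force: [0.7, 0.1, 0.3]
opening: 0.0007
t 13.28 pos [ 0.5925 -0.1049  0.0222] psi -1.570 tilt [-0.    -1.     0.001] F [0.7 0.1 0.3] op 0.001
```

View pics/w9.png

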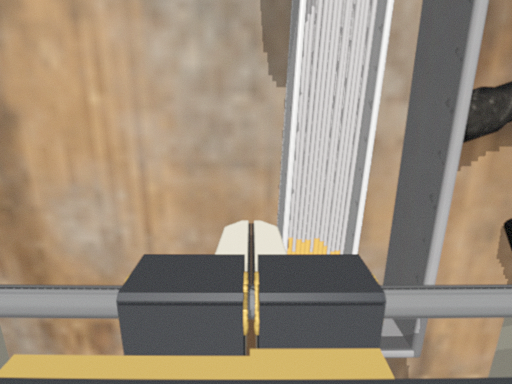

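View pics/t9.png

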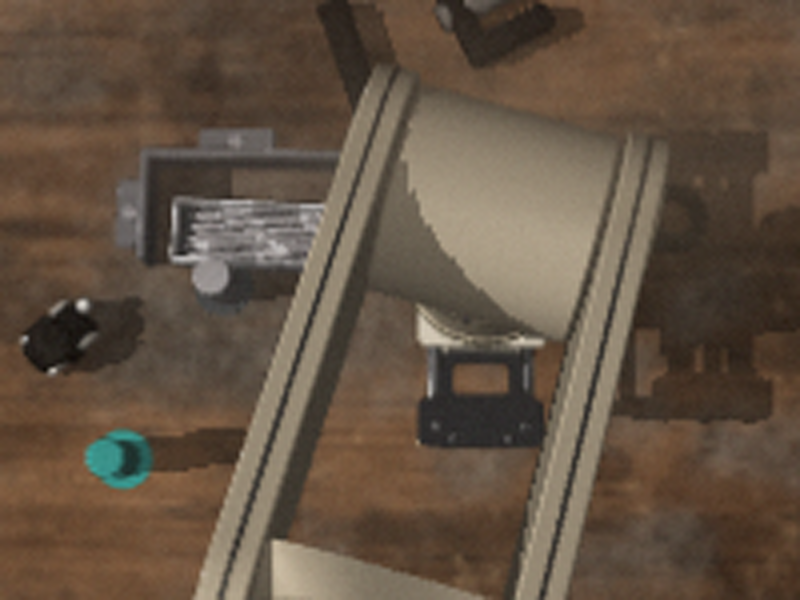

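```bash
python3 -m inch '[[[0,0,6,0,0,0],[0,0,6,0,0,0],[0,0,6,0,0,0],[0,0,4,0,0,0],[0,0,0,0,0,0]]]';  python3 - <<'E'
from h import *
st()
c=optics.read_camera('wrist'); cv2.imwrite('pics/w10.png',c['image'])
E
```

```text
t: 14.0
tool_pos: [0.6142, -0.1049, 0.022]
orientation: [-1.209, 1.208, -1.209]
force: [-0.4, -0.2, 0.5]
opening: 0.0005
t 14.00 pos [ 0.6142 -0.1049  0.022 ] psi -1.570 tilt [-0.    -1.     0.001] F [-0.4 -0.2  0.5] op 0.001
```

View pics/w10.png

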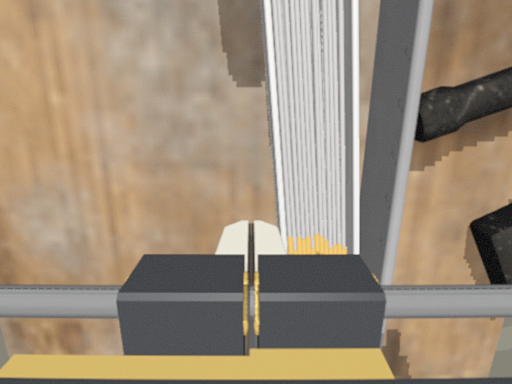

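```bash
python3 -m inch '[[[0,0,-15,0,0,0],[0,0,-15,0,0,0],[-40,0,-5,0,0,0],[-40,0,0,0,0,0],[-30,0,0,0,0,0],[0,0,10,0,0,0],[0,0,0,0,0,0]]]';  python3 - <<'E'
from h import *
st()
c=optics.read_camera('wrist'); cv2.imwrite('pics/w11.png',c['image'])
c=optics.read_camera('side'); crop(c,160,110,340,290,3.2,'pics/s11.png')
E
```

```text
t: 14.92
tool_pos: [0.5897, 0.0045, 0.0224]
orientation: [-1.209, 1.207, -1.209]
force: [-0.3, -0.6, -0.1]
opening: 0.0002
t 14.93 pos [0.5897 0.0045 0.0224] psi -1.569 tilt [ 0.    -1.     0.001] F [-0.3 -0.6 -0.1] op 0.000
```

View pics/w11.png

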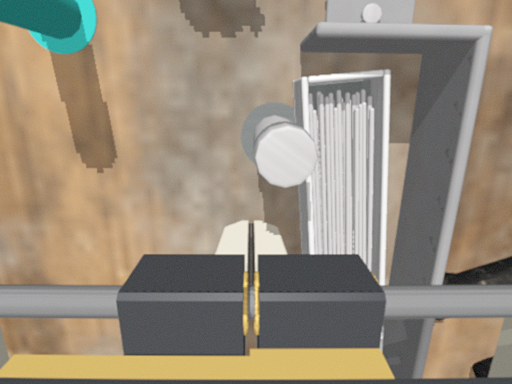

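View pics/s11.png

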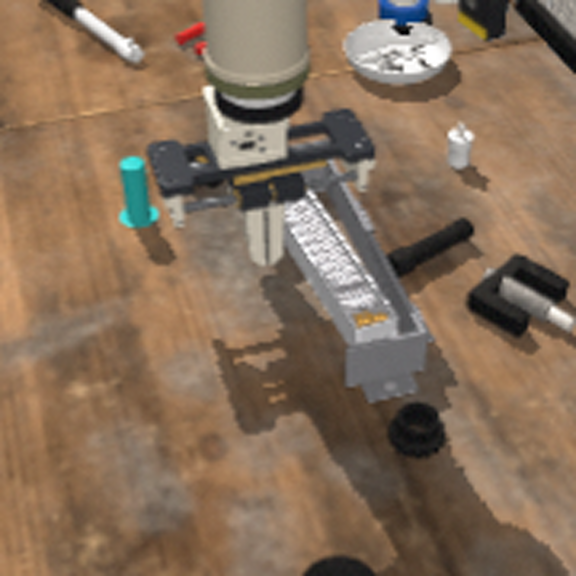

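```bash
python3 -m inch '[[[0,0,7,0,0,0],[0,0,6,0,0,0],[0,0,5,0,0,0],[0,0,4,0,0,0],[0,0,3,0,0,0],[0,0,0,0,0,0]]]';  python3 - <<'E'
from h import *
st()
c=optics.read_camera('wrist'); cv2.imwrite('pics/w12.png',c['image'])
E
```

```text
t: 15.78
tool_pos: [0.6138, 0.0051, 0.0219]
orientation: [-1.209, 1.208, -1.208]
force: [-1.8, -0.2, 0.9]
opening: 0.0006
t 15.78 pos [0.6138 0.0051 0.0219] psi -1.570 tilt [-0. -1.  0.] F [-1.8 -0.2  0.9] op 0.001
```

View pics/w12.png

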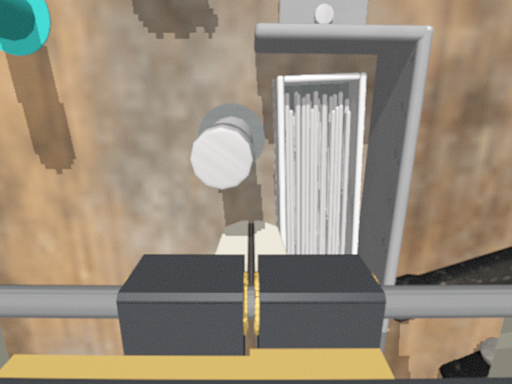

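```bash
python3 -m inch '[[[0,0,2,0,0,0],[0,0,2,0,0,0],[0,0,0,0,0,0]]]';  python3 - <<'E'
from h import *
st()
c=optics.read_camera('wrist'); cv2.imwrite('pics/w13.png',c['image'])
c=optics.read_camera('side'); crop(c,160,110,340,290,3.2,'pics/s13.png')
E
```

```text
t: 16.2
tool_pos: [0.6178, 0.0051, 0.0219]
orientation: [-1.209, 1.208, -1.209]
force: [-2.7, 0.3, 1.6]
opening: 0.0006
t 16.20 pos [0.6178 0.0051 0.0219] psi -1.570 tilt [-0. -1.  0.] F [-2.7  0.3  1.6] op 0.001
```

View pics/w13.png

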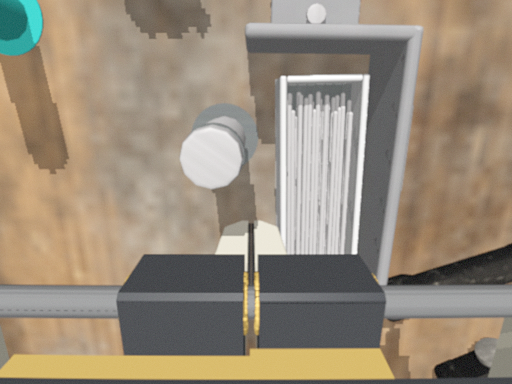

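Run:
```python
from h import *
c=optics.read_camera('wrist')
tray(c,(278,76),(368,76))
print(plane(c,[(413,42),(386,270)],.045).round(4))
print(proj(c,[[.674,.08,0],[.674,.08,.045],[.674,.08,.032],[.674,0,.032]]).round(1))
```

```text
width 0.0402 left [0.6497 0.0905] theta -0.004 centre [ 0.6501 -0.0195] right [ 0.6505 -0.1295]
[[0.6819 0.1027 0.045 ]
 [0.6831 0.0009 0.045 ]]
[[353.   99.8]
 [386.8 101. ]
 [374.9 100.6]
 [358.3 258.6]]
```

```bash
for i in 1; do python3 -m inch '[[[0,0,2,0,0,0],[0,0,2,0,0,0],[0,0,0,0,0,0]]]'; python3 -m inch '[[[0,0,2,0,0,0],[0,0,0,0,0,0]]]'; done;  python3 - <<'E'
from h import *
st()
c=optics.read_camera('wrist'); cv2.imwrite('pics/w14.png',c['image'])
E
```

```text
t: 16.73
tool_pos: [0.6219, 0.005, 0.0219]
orientation: [-1.209, 1.208, -1.209]
force: [-1.3, 0.5, 0.8]
opening: 0.0004
t: 16.98
tool_pos: [0.6238, 0.0051, 0.0219]
orientation: [-1.209, 1.208, -1.209]
force: [-1.1, 1.2, 0.7]
opening: 0.0007
t 16.98 pos [0.6238 0.0051 0.0219] psi -1.570 tilt [-0. -1.  0.] F [-1.1  1.2  0.7] op 0.001
```

View pics/w14.png

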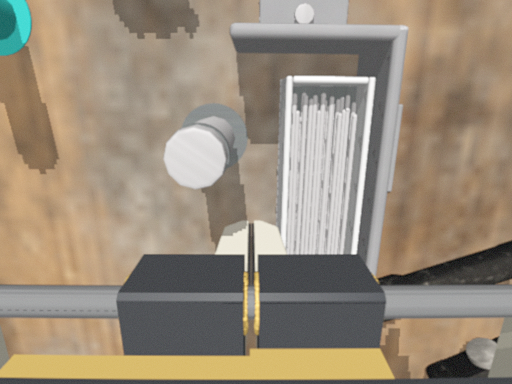

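```bash
python3 -m inch '[[[0,0,-15,0,0,0],[0,0,-15,0,0,0],[0,-50,-30,0,0,0],[30,-50,-60,0,0,0],[30,-50,-60,0,0,0],[30,0,-60,0,0,0],[0,0,0,0,0,0]]]';  python3 - <<'E'
from h import *
st()
c=optics.read_camera('top'); crop(c,150,120,350,270,4,'pics/t15.png')
c=optics.read_camera('wrist'); cv2.imwrite('pics/w15.png',c['image'])
E
```

```text
t: 17.9
tool_pos: [0.4156, -0.0693, 0.1467]
orientation: [-1.208, 1.209, -1.212]
force: [0.8, 0.3, -1.0]
opening: 0.0005
t 17.90 pos [ 0.4156 -0.0693  0.1467] psi -1.572 tilt [ 0.001 -1.     0.001] F [ 0.8  0.3 -1. ] op 0.000
```

View pics/t15.png

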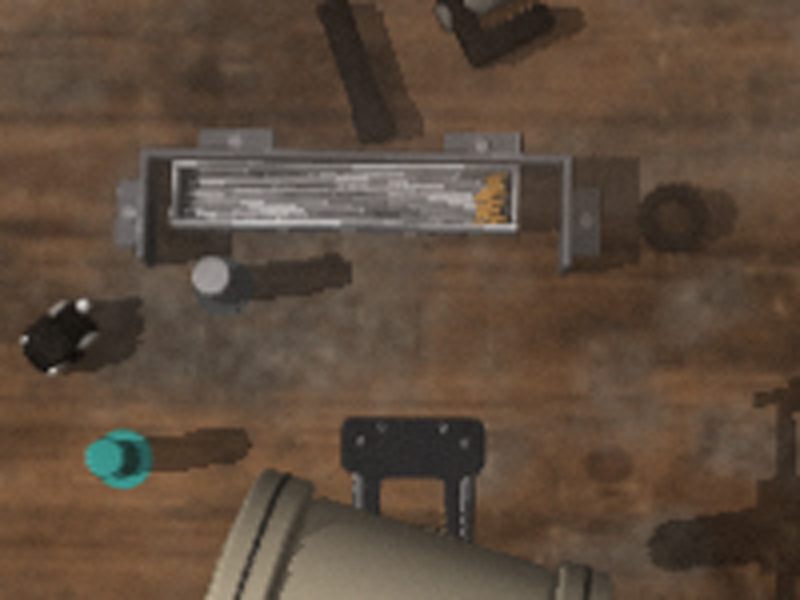

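View pics/w15.png

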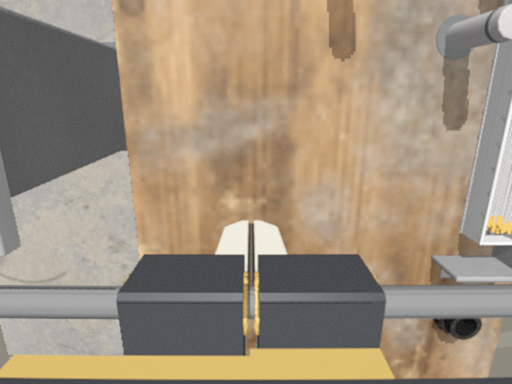

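Run:
```python
from h import *
c=optics.read_camera('top')
trayT(c,[(172,160),(172,223),(519,165),(516,231)])
print(plane(c,cp([(172,160),(172,223),(519,165),(516,231)]),.032).round(4))
b=plane(c,cp([(142,150),(571,157),(149,266),(565,270)]),.045)[:,:2].round(4);print(b)
crop(c,180,145,300,195,6.5,'pics/t16.png')
```

```text
L [0.6584 0.0913] R [ 0.6561 -0.1275] C [ 0.6572 -0.0181] th 0.011 len 0.219 post off 0.0581
[[ 0.6787  0.0919  0.032 ]
 [ 0.6382  0.0908  0.032 ]
 [ 0.6771 -0.1284  0.032 ]
 [ 0.635  -0.1267  0.032 ]]
[[ 0.6826  0.1092]
 [ 0.6802 -0.1603]
 [ 0.609   0.1025]
 [ 0.609  -0.1567]]
```

View pics/t16.png

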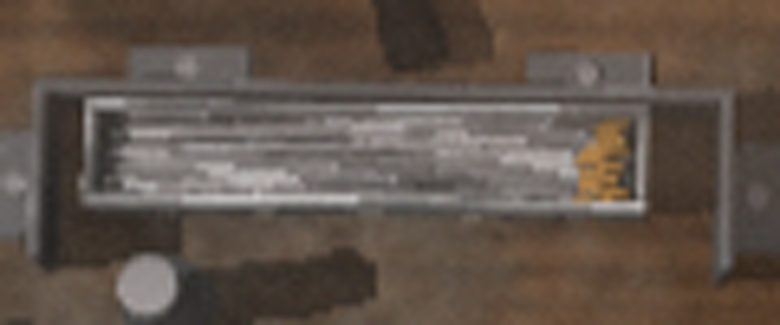

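The tray lies along the back wall by image measurement: L (0.658,0.091), R (0.656,-0.128), with the wall face near 0.675. I felt no seating force, though, so I'll press once at the centre as a check.

```bash
python3 -m inch '[[[-25,0,50,0,0,0],[-24,0,50,0,0,0],[0,60,40,0,0,0],[0,40,25,0,0,0],[0,25,0,0,0,0],[0,0,15,0,0,0],[0,0,0,0,0,0]]]'; python3 -m inch '[[[0,0,10,0,0,0],[0,0,10,0,0,0],[0,0,3,0,0,0],[0,0,0,0,0,0]]]'; python3 -m inch '[[[0,0,2,0,0,0],[0,0,0,0,0,0]]]'; python3 -c "
from h import *
st()"
```

```text
t: 18.92
tool_pos: [0.5941, -0.018, 0.0286]
orientation: [-1.21, 1.208, -1.207]
force: [-0.1, 0.5, 0.6]
opening: 0.0005
t: 19.42
tool_pos: [0.616, -0.0188, 0.0299]
orientation: [-1.209, 1.208, -1.209]
force: [-0.2, -0.3, 0.2]
opening: 0.0005
t: 19.68
tool_pos: [0.6177, -0.0188, 0.0297]
orientation: [-1.21, 1.208, -1.209]
force: [0.1, -0.1, -1.4]
opening: 0.0006
t 19.68 pos [ 0.6177 -0.0188  0.0297] psi -1.570 tilt [ 0. -1.  0.] F [ 0.1 -0.1 -1.4] op 0.001
```

```bash
python3 -m inch '[[[0,0,-5,0,0,0],[0,10,0,0,0,0],[0,0,5,0,0,0],[0,0,2,0,0,0],[0,0,2,0,0,0],[0,0,0,0,0,0]]]'; python3 -m inch '[[[0,0,1,0,0,0],[0,0,1,0,0,0],[0,0,0,0,0,0]]]'; python3 -m inch '[[[0,0,1,0,0,0],[0,0,0,0,0,0]]]'
```

```text
t: 20.42
tool_pos: [0.6221, -0.0187, 0.0199]
orientation: [-1.209, 1.208, -1.209]
force: [-0.6, 0.6, 0.1]
opening: 0.0007
t: 20.8
tool_pos: [0.6235, -0.0187, 0.0196]
orientation: [-1.21, 1.209, -1.208]
force: [-2.5, -0.1, 2.2]
opening: 0.0004
t: 21.05
tool_pos: [0.6238, -0.0187, 0.0196]
orientation: [-1.211, 1.21, -1.207]
force: [-5.7, 0.9, 5.2]
opening: 0.0006
```

The force rises (5.7 N) while the tool stops at x = 0.6238, so the tray is against the wall. Now I'll retract and check.

```bash
python3 -m inch '[[[0,0,-15,0,0,0],[0,0,-20,0,0,0],[0,-50,-40,0,0,0],[20,-50,-60,0,0,0],[30,-20,-60,0,0,0],[0,0,0,0,0,0],[0,0,0,0,0,0]]]';  python3 - <<'E'
from h import *
st()
c=optics.read_camera('top'); crop(c,150,120,350,270,4,'pics/t17.png')
c=optics.read_camera('side'); crop(c,180,130,330,290,3.7,'pics/s17.png')
E
```

```text
t: 21.92
tool_pos: [0.4514, -0.0613, 0.1256]
orientation: [-1.208, 1.207, -1.21]
force: [-0.3, -0.7, -0.5]
opening: 0.0003
t 21.93 pos [ 0.4514 -0.0613  0.1256] psi -1.571 tilt [ 0.    -1.     0.002] F [-0.3 -0.7 -0.5] op 0.000
```

View pics/t17.png

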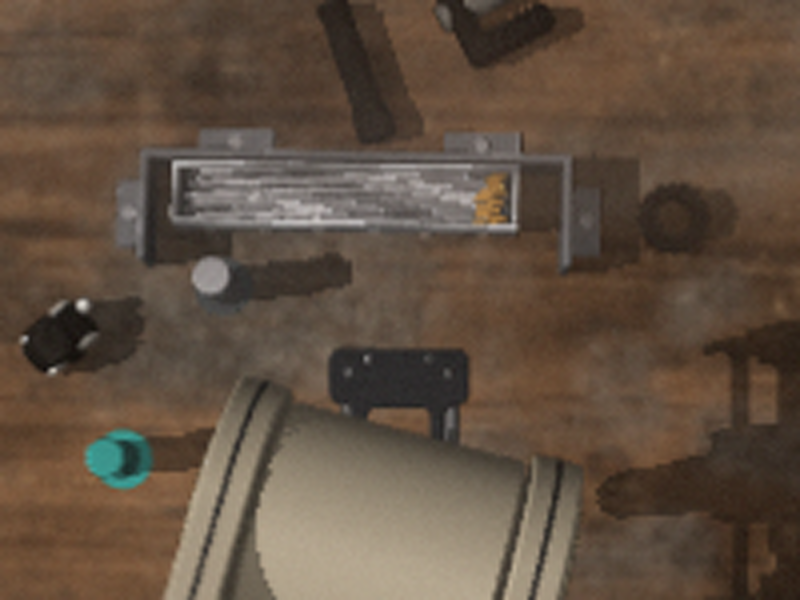

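View pics/s17.png

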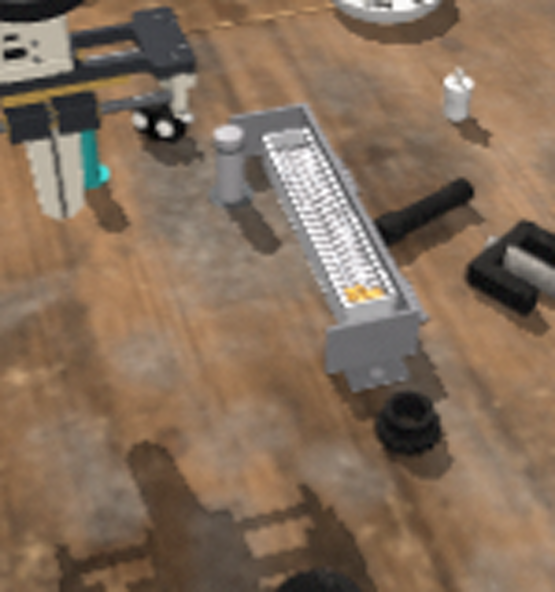

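```bash
python3 -c "
from plant import robot; print(robot.close_job())"
```

```text
the job is handed in; nothing more can be done
None
```

The tray is in the bay with its whole long side against the back wall, and I handed the job in at about 22 s of the 64 s allowed. I don't have a verdict, because the hand-in reports none.

**What I did:** With closed fingers I pivoted the tray by pushing left of its centre on the robot-side face. I then slid it along its own axis, pushing its right end, until its left end was behind the grey post. At that point tray_left was at about (0.64, 0.07) and tray_right at about (0.58, -0.14), about 29 mm in front of the mouth line. Next I pushed the right end home. As it swung, the left end came back to the post, so I then pushed left of centre to bring it to the wall, and pressed once at the centre.

**Last checks:**
- **Against the wall:** the final press stopped with the force rising to about 6 N. The top view puts both tray ends about 47 to 49 mm into the bay; 37 mm is needed and 45 mm is touching. So the reading is 2 to 4 mm past contact.
- **Sideways position:** the tray's centre is about 8 mm left of the bay's centre, within the 23 mm allowed.
- **Tray and surroundings:** the tray lies flat. The cup, caliper and torch look unmoved in the last pictures. The jar was almost out of frame; the fingers passed about 65 mm from it.
- **Arm:** it finished well clear of the tray and touched nothing.

**One disagreement:** before the final pushes, a wrist-camera view put the wall 5 to 8 mm further back than the top camera did. I relied on the top camera and the press, which agreed.

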